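# Reject the swivel unit with the worn bearing

### The arm

A 6-joint arm with a two-finger parallel gripper is mounted at the origin on a cart in front of the work surface, level with it; the furniture and walls round the work are solid. World frame = base frame: x ahead of the robot, y to its left, z up, the work surface at z = 0. Lengths are in mm, angles in rad, forces in N, time in s.
With the tool pointing down it reaches from about 350 to 775 mm from the base axis. Payload 5.5 kg.
Tool frame: the origin (TCP) lies at the very end of the fingers, on their centre line; the grasp point (between the pads) lies 19 mm behind it (robot.grasp_offset is the distance from the TCP to the grasp point, in mm); z points along the fingers, y is the direction in which the jaws open and shut (so a half turn about z gives the same grasp; the last joint's range is limited). The gripper opens to 85 mm and grips with 20 to 120 N. Pads are 22 mm wide; open, the fingers measure 114 mm over their backs; the gripper's body (76 mm by 85 mm) begins 54 mm behind the grasp point. The pads swing forward as they close: fully open they stand 13 mm farther back than shut.
Start: joints at [1.064, 0.313, 0.046, 1.304, 0, 1.431], TCP at [206.239, 536.784, 231.323] pointing down, gripper open.
Joint ranges: [-2.76, 2.76], [-0.86, 1.69], [-1.03, 1.26], [-2.2, 2.34], [-1.47, 1.5], [-3.14, 3.14]. Speed limits (rad/s): [2.57, 2.57, 3.14, 3.14, 3.14, 3.14].

### API

Orientations are given as a 3x3 rotation matrix whose columns are the frame's x, y, z axes.
In Python, from workcell import robot gives the robot as it stands. Calls block until the motion is done:
- robot.move_to(position, orientation): joint-space move of the TCP to a pose.
- robot.servo_line(position, frame=None, max_speed=150): straight line of the TCP; frame=None keeps the orientation; max_speed is the mean speed in mm/s.
- robot.set_joints(angles): joint-space move.
- robot.open_gripper() and robot.close_gripper(f_grip=None): open the fingers fully, or close them until they stop; f_grip is the grip in N (None keeps the last).
- robot.wait(seconds).
- robot.solve_ik(position, orientation): joint angles nearest the present ones, or None.
- robot.read_camera(name): name is "side" or "top" or "wrist"; returns the picture (384x512x3 uint8, blue, green, red); there is no depth.
- robot.calibration(name): a dict with "camera_matrix" (3x3 intrinsics, pixels), "extrinsics" (4x4, takes a point from camera to world coordinates). Camera axes: x right, y down, z forward; pixel columns grow to the right and rows downward; lengths in mm; the calibration is good to about 2 mm. A picture is of the moment at which its call begins: read the wrist's pose just before it. calibration takes no time and is no camera call; for the wrist camera it gives the pose at the moment of the call.
A pose or a line that the arm cannot do raises robot.IKError and nothing moves.
- robot.close_job(): hands the job in, once; it reports no verdict.
Readings, each from a call of its own:
- robot.current_time_s(): time.
- robot.current_joints(): joint angles.
- robot.current_dq(): joint speeds.
- robot.current_effort(): joint torques, N m.
- robot.current_tcp_pos(): TCP position.
- robot.current_ee_rot(): TCP orientation.
- robot.current_force(): force on the tool from outside, world axes, zero at the start.
- robot.current_wrist_torque(): the same for the moment, N m.
- robot.current_gripper_width(): finger opening in mm.
Only numpy, scipy, OpenCV 4.12 (cv2) and the standard library are available. Lean on these libraries where they do the work, as an engineer would, in place of code of your own. Each camera call takes 0.05 s, during which the arm holds its last target.

### The job

One of the three swivel units on the wooden checking board has a worn bearing; they look alike, so feel for it: gently rock the upright pin on a unit's swing arm to the left as far as it goes, then to the right as far as it goes, never loading a pin or arm with more than about 10 N. Lift out the unit whose arm has the large free play and stand it upright in the empty steel tray, leaving the two sound units in their seats on the board.

Things in the scene. Friction and masses are not known exactly. Their poses are not given: they have to be found in the camera images.
- board: Wooden checking board, 100 x 340 x 20 mm, fixed; origin at the centre of its underside. x points away from the robot, y to its left, z up. Three square seats in a row along y, 125 mm apart, 66 mm wide, 12 mm deep, each with one swivel unit whose swing arm points to -x. All units look alike; which seat holds the worn one differs each time.
- seat_left (a point): Left (+y) seat. Point on its vertical axis 71 mm above the table, about the middle of the bare grip length (z 48 to 88 mm) of the post of the unit that stands there at the start. Unit: aluminium base 64 x 64 x 24 mm, 1 mm clearance all round in the seat (it may shift so far); on its centre a fixed steel post, 26 mm diameter, with a small screw head on top. 0.5 to 0.9 kg, nothing holds it down.
- seat_mid (a point): Middle seat. Point on its vertical axis 71 mm above the table, about the middle of the bare grip length (z 48 to 88 mm) of the post of the unit that stands there at the start. Unit as at seat_left. Round the foot of each post turns a grey swing arm on a vertical axis, 34 to 48 mm above the table: collar 40 mm across, bar 12 mm wide.
- seat_right (a point): Right (-y) seat. Point on its vertical axis 71 mm above the table, about the middle of the bare grip length (z 48 to 88 mm) of the post of the unit that stands there at the start. Unit as at seat_left. At 3 N each way the pin travels in all 4 to 9 mm on a sound unit, 16 to 19 mm on the worn one, the give in the seat included.
- pin_left (a point): Rest place of the pin of the unit in the left seat: on the pin's axis (62 mm in -x from the post's axis), half-way up, 67 mm above the table. The point belongs to the board and does not follow the pin. Pin: steel, 10 mm diameter, upright at the arm's end, bare from 48 to 86 mm above the table; open fingers can straddle it from above.
- pin_mid (a point): Rest place of the pin of the unit in the middle seat: on the pin's axis (62 mm in -x from the post's axis), half-way up, 67 mm above the table. The point belongs to the board and does not follow the pin. Each arm starts within 1 mm of the middle and turns with slight friction (under 1 N at the pin) between hard stops; 3 N is plenty to reach a stop.
- pin_right (a point): Rest place of the pin of the unit in the right seat: on the pin's axis (62 mm in -x from the post's axis), half-way up, 67 mm above the table. The point belongs to the board and does not follow the pin. Measured at the pin, sound units turn at most 2 mm to each side, the worn one 7 mm to each side (a unit's give in its seat adds 1 to 2 mm).
- tray_in (a point): Centre of the inner floor (4 mm above the table) of the empty open steel tray for rejects, to the right of the board; tray 140 x 140 x 30 mm, walls 4 mm, fixed; x and y axes along its sides. A unit standing in it has the bare part of its post 44 to 84 mm above the table; its arm passes above the tray's wall.

How it is judged (in metres and radians):
On the way, in this order (a step that is already met when the one before it is completed fails the run):
1. the worn unit's arm has been rocked left to its stop (distance between swing_b_c2 and unit_b_c1 below 0.0535 m), for 0.05 s.
2. then the worn unit's arm has been rocked right to its stop (distance between swing_b_c2 and unit_b_c2 below 0.0535 m), for 0.05 s.
At the end, for the whole second after the job is handed in: The worn unit stands flat on the floor of the steel tray (base centre within 48 mm of the tray's centre, tilt below 0.1 rad), and the two sound units are upright in their seats, within 8 mm of where they stood (horizontal distance between unit_b_c0 and tray_in below 0.048 m and height (world z) of unit_b_c0 below 0.022 m and angle between each of unit_b_c0, unit_a_c0, unit_c_c0's own z axis and vertical below 0.1 rad and distance of each of unit_a_c0, unit_c_c0 from where it was at the start of the episode below 0.008 m); the robot touches nothing.
It fails at once if a pin or swing arm is loaded by the fingers with more than 10 N (contact force between the fingers and swing_a_c1 above 10 N or contact force between the fingers and swing_a_c2 above 10 N or contact force between the fingers and swing_b_c1 above 10 N or contact force between the fingers and swing_b_c2 above 10 N or contact force between the fingers and swing_c_c1 above 10 N or contact force between the fingers and swing_c_c2 above 10 N).
It fails at once if a sound unit is taken out of its seat (distance of any of unit_a_c0, unit_c_c0 from where it was at the start of the episode above 0.012 m).
It also fails if it takes over 64 s, if anything falls off the work surface, if the arm or the gripper's body presses on something with over 40 N, if the wrist force passes 120 N, or if a joint passes its speed limit or range.

## Working session

There is one attempt and no reset: what is moved stays moved. The work goes in short steps, each a Python script; the robot and the scene stay as the last script left them, time stands still between calls to the robot, and variables do not carry over. Pictures are saved under pics/ and viewed, and the job is handed in when it is done.

```bash
ls; mkdir -p pics
python3 - <<'E'
from workcell import robot
import cv2,numpy as np
for n in ["side","top","wrist"]:
    c=robot.calibration(n);print(n,np.round(c["camera_matrix"],1).tolist(),np.round(c["extrinsics"],3).tolist())
    cv2.imwrite(f"pics/{n}0.png",robot.read_camera(n))
print(robot.current_time_s(),robot.current_ee_rot(),robot.grasp_offset,robot.current_force())
E
```

```text
pics
side [[488.8, 0.0, 247.7], [0.0, 488.8, 190.7], [0.0, 0.0, 1.0]] [[0.895, -0.146, 0.421, 71.605], [-0.445, -0.305, 0.842, -981.264], [0.005, -0.941, -0.338, 467.031], [0.0, 0.0, 0.0, 1.0]]
top [[495.2, 0.0, 251.7], [0.0, 495.2, 193.5], [0.0, 0.0, 1.0]] [[-0.015, -0.992, 0.124, 396.287], [-1.0, 0.017, 0.015, -49.93], [-0.017, -0.124, -0.992, 1443.287], [0.0, 0.0, 0.0, 1.0]]
wrist [[290.6, 0.0, 250.3], [0.0, 290.6, 192.4], [0.0, 0.0, 1.0]] [[0.358, 0.899, 0.252, 141.944], [0.934, -0.345, -0.099, 561.545], [-0.002, 0.27, -0.963, 372.455], [0.0, 0.0, 0.0, 1.0]]
0.15 [[-9.33489265e-01  3.58604764e-01 -6.45004851e-04]
 [ 3.58605293e-01  9.33488577e-01 -1.14908074e-03]
 [ 1.90038834e-04 -1.30395669e-03 -9.99999132e-01]] 18.700000000000003 [0.99987083 0.48590098 1.00362269]
```

View pics/top0.png

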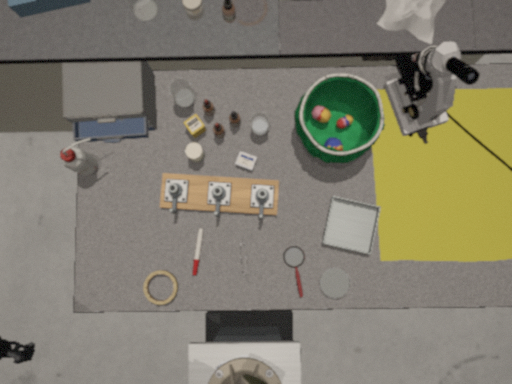

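View pics/side0.png

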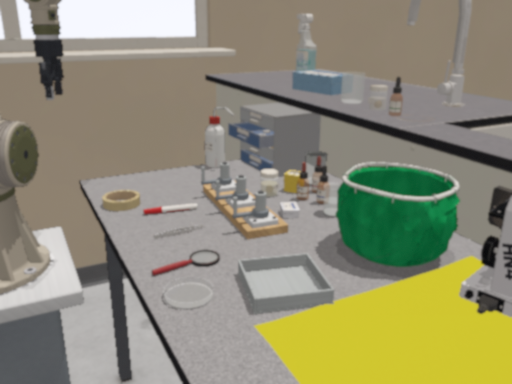

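View pics/wrist0.png

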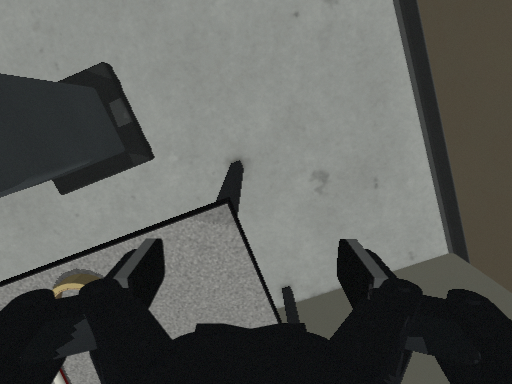

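The top view shows the board at about (220,195) px with three units, and the tray at about (351,226). The side view shows the same layout, and the wrist camera isn't over the work yet. I'll measure the board from its colour mask and the tray from its corners.

```bash
cat > h.py <<'E'
import numpy as np,cv2
from workcell import robot
def ray(cal,u,v,z):
    K=cal["camera_matrix"];T=cal["extrinsics"]
    d=T[:3,:3]@np.linalg.inv(K)@np.array([u,v,1.]);o=T[:3,3]
    return o+d*(z-o[2])/d[2]
def proj(cal,p):
    T=np.linalg.inv(cal["extrinsics"]);q=cal["camera_matrix"]@(T[:3,:3]@np.asarray(p,float)+T[:3,3]);return q[:2]/q[2]
E
python3 - <<'E'
from h import *
im=cv2.imread("pics/top0.png");c=robot.calibration("top")
hsv=cv2.cvtColor(im,cv2.COLOR_BGR2HSV)
m=cv2.inRange(hsv,(8,70,80),(25,255,255));m[:165]=0;m[225:]=0;m[:,:150]=0;m[:,290:]=0
m=cv2.morphologyEx(m,cv2.MORPH_OPEN,np.ones((3,3)))
r=cv2.minAreaRect(cv2.findNonZero(m));b=cv2.boxPoints(r)
P=np.array([ray(c,*q,20) for q in b]);print(b.round(1).tolist(),P.round(0).tolist(),P.mean(0))
print([np.linalg.norm(P[i]-P[i-1]).round(1) for i in range(4)])
cv2.imwrite("pics/top_crop.png",cv2.resize(im[160:260,150:390],None,fx=3.3,fy=3.3,interpolation=cv2.INTER_CUBIC))
E
```

```text
[[159.3000030517578, 207.5], [161.60000610351562, 172.5], [278.70001220703125, 180.0], [276.3999938964844, 215.10000610351562]] [[538.0, 239.0, 20.0], [641.0, 233.0, 20.0], [613.0, -108.0, 20.0], [511.0, -99.0, 20.0]] [575.48935466  66.44488663  20.        ]
[np.float64(339.4), np.float64(103.0), np.float64(342.4), np.float64(102.4)]
```

View pics/top_crop.png

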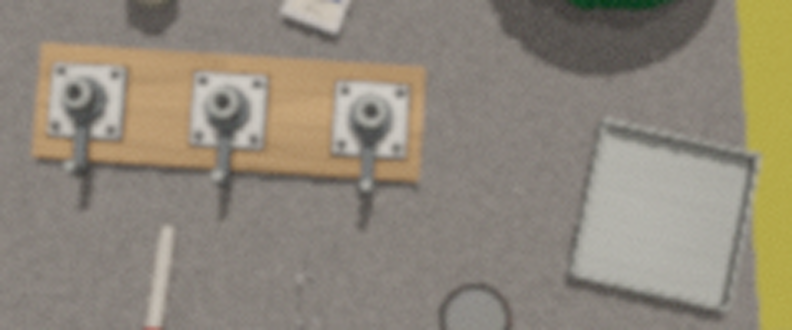

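Board rectangle measures 340 x 103 mm, which matches the given 340 x 100, with its centre near (575,66) and a yaw of about -0.08. Next I'll look from the wrist above the board to refine this.

```bash
cat >> h.py <<'E'
def R(yaw): # tool y = board y for frame yaw; pointing down
    y=np.array([-np.sin(yaw),np.cos(yaw),0]);z=np.array([0,0,-1.]);return np.column_stack([np.cross(y,z),y,z])
E
python3 - <<'E'
from h import *
c=robot.calibration("top")
T=np.array([ray(c,*q,30) for q in [(333.3,196.4),(379.4,207.9),(368.8,253.9),(322.7,244.2)]]);print(T.round(0).tolist(),T.mean(0),[np.linalg.norm(T[i]-T[i-1]).round(1) for i in range(4)])
yaw=-0.081
ct=np.array([575.5,66.4]);bx=np.array([np.cos(yaw),np.sin(yaw)])
p=[*(ct+25*bx),230]
print(robot.solve_ik(p,R(yaw)),robot.solve_ik(p,R(yaw+np.pi)))
robot.move_to(p,R(yaw));robot.wait(.3)
print(robot.current_time_s(),robot.current_tcp_pos(),robot.current_force(),robot.current_gripper_width())
np.savez("w1.npz",**robot.calibration("wrist"));cv2.imwrite("pics/wrist1.png",robot.read_camera("wrist"))
F=[]
for i in range(15): F.append(robot.current_force())
print(np.std(F,0),np.mean(F,0),robot.current_time_s())
E
```

```text
[[561.0, -263.0, 30.0], [526.0, -393.0, 30.0], [396.0, -357.0, 30.0], [425.0, -228.0, 30.0]] [ 476.77594566 -310.15736444   30.        ] [np.float64(140.2), np.float64(134.7), np.float64(134.7), np.float64(132.2)]
[-0.0260592   0.37067436  0.12470538  1.32482734  0.          0.0549408 ] [-0.0260592   0.37067436  0.12470538  1.32482734  0.         -3.08665186]
2.65 [600.3401638   64.9249787  230.05075392] [-0.29108356 -0.51213594 -0.66249246] 85.33564525323096
[0.00000000e+00 5.55111512e-17 4.16333634e-17] [-0.17491142 -0.25027399  0.11430958] 2.7
```

View pics/wrist1.png

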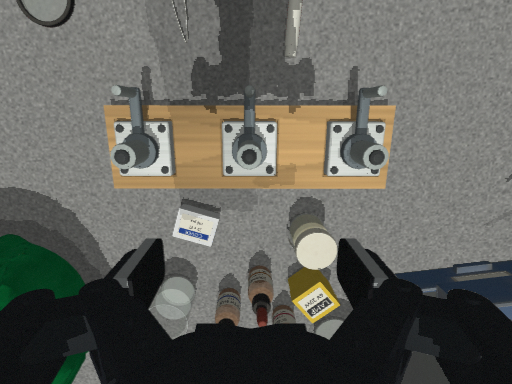

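The wrist view clearly shows the board at (250,147) px, three white bases at (143,148), (249,148) and (355,148), and pins at about (117,91), (249,92) and (381,91). I'll measure the bases at z=32 and the pin tops at z=86.

Run:
```python
from h import *
im=cv2.imread("pics/wrist1.png");c=np.load("w1.npz")
hsv=cv2.cvtColor(im,cv2.COLOR_BGR2HSV)
g=im.astype(int)
m=((hsv[...,1]<40)&(hsv[...,2]>140)).astype(np.uint8)*255
m[:110]=0;m[182:]=0
B=[]
for x0,x1 in[(108,180),(215,285),(320,388)]:
    mm=np.zeros_like(m);mm[:,x0:x1]=m[:,x0:x1];r=cv2.minAreaRect(cv2.findNonZero(cv2.morphologyEx(mm,cv2.MORPH_OPEN,np.ones((2,2)))));b=cv2.boxPoints(r)
    P=np.array([ray(c,*q,32) for q in b]);B.append(P.mean(0));print(np.round(r[0],1),P.mean(0).round(1),[np.linalg.norm(P[i]-P[i-1]).round(1) for i in range(4)])
w=cv2.inRange(hsv,(8,70,60),(25,255,255));w[:98]=0;w[195:]=0;w[:,:95]=0;w[:,405:]=0
b=cv2.boxPoints(cv2.minAreaRect(cv2.findNonZero(cv2.morphologyEx(w,cv2.MORPH_OPEN,np.ones((3,3))))))
P=np.array([ray(c,*q,20) for q in b]);print("board",b.round(1).tolist(),P.mean(0).round(1),[np.linalg.norm(P[i]-P[i-1]).round(1) for i in range(4)])
d=B[2]-B[0];yaw=-np.arctan2(d[0],d[1]);print("pitch",np.linalg.norm(d)/2,"yaw",yaw)
bx=np.array([np.cos(yaw),np.sin(yaw),0])
for i,q in enumerate(B):
    pin=q-62*bx;pin[2]=86;print("pin pred",pin.round(1),proj(c,pin).round(1),"post",proj(c,[q[0],q[1],95]).round(1))
cv2.imwrite("pics/w1c.png",cv2.resize(im[75:195,95:405],None,fx=2.58,fy=2.58,interpolation=cv2.INTER_CUBIC))
```

```text
[141.5 149.5] [565.7 -59.5  32. ] [np.float64(62.2), np.float64(69.5), np.float64(61.9), np.float64(73.0)]
[250.  149.5] [575.8  66.8  32. ] [np.float64(61.7), np.float64(61.5), np.float64(61.7), np.float64(64.6)]
[358.  149.5] [585.9 192.5  32. ] [np.float64(61.9), np.float64(68.3), np.float64(62.2), np.float64(71.8)]
board [[104.0, 105.0], [395.0, 105.0], [395.0, 188.0], [104.0, 188.0]] [574.8  66.2  20. ] [np.float64(100.5), np.float64(337.6), np.float64(100.5), np.float64(364.6)]
pitch 126.38890623630597 yaw -0.07983341372638905
pin pred [503.9 -54.5  86. ] [113.8  91. ] post [117.8 158.7]
pin pred [514.   71.8  86. ] [249.9  91. ] post [249.9 158.7]
pin pred [524.1 197.4  86. ] [385.3  91. ] post [381.4 158.7]
```

View pics/w1c.png

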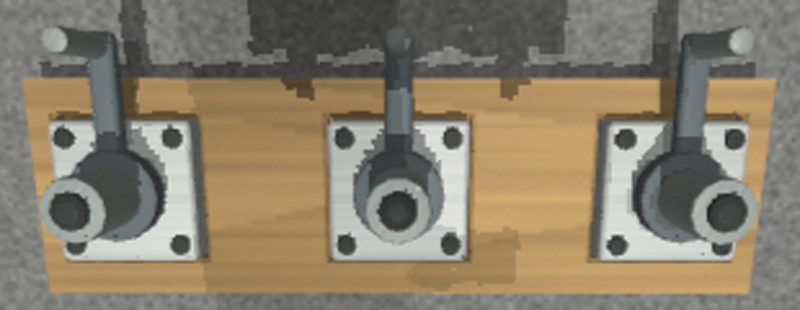

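The middle unit gives a cross-check: its pin top is at (249.3,90.5) px against a predicted (249.9,91.0). The outer bases are biased outward by their visible side faces, so I'll use centre (575.8,66.8), yaw -0.080 and the 125 mm pitch. Now I'll straddle the middle pin and try slow steps.

```bash
cat >> h.py <<'E'
YAW=-0.080;C=np.array([575.8,66.8,0]);BX=np.array([np.cos(YAW),np.sin(YAW),0]);BY=np.array([-np.sin(YAW),np.cos(YAW),0])
def bp(x,y,z): return C+BX*x+BY*y+np.array([0,0,z])
def fy(): return float(robot.current_force()@BY)
E
python3 - <<'E'
from h import *
robot.move_to(bp(-62,0,130),R(YAW))
robot.servo_line(bp(-62,0,55),max_speed=100)
t=robot.current_time_s();print(t,robot.current_tcp_pos(),robot.current_force())
robot.wait(.2);print(robot.current_force())
robot.servo_line(bp(-62,26,55),max_speed=80)
print(robot.current_time_s(),fy())
for i in range(8):
    robot.servo_line(bp(-62,26.5+.5*i,55),max_speed=20)
    print(round(robot.current_time_s(),3),round((robot.current_tcp_pos()-C)@BY,2),round(fy(),2))
np.savez("w2.npz",**robot.calibration("wrist"));cv2.imwrite("pics/wrist2.png",robot.read_camera("wrist"))
E
```

```text
4.1917 [514.77731726  71.70711839  55.59518367] [0.43631041 0.41265555 0.61071373]
[-1.11778647 -0.12541799  0.08540906]
4.8667 1.1100613296235016
5.117 26.33 -0.0
5.367 26.86 0.13
5.617 27.46 -0.01
5.867 28.05 -0.51
6.117 28.53 0.65
6.367 29.05 0.11
6.617 29.52 -0.67
6.867 30.01 0.1
```

View pics/wrist2.png

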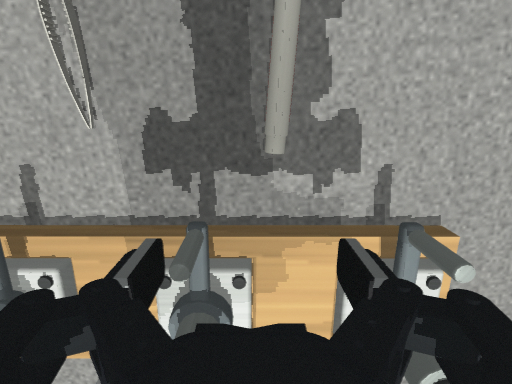

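The fingers straddle the middle pin cleanly: pin at about (190,260) px, between the finger at 150 and the one at 350. Each step takes 0.25 s. I'll carry on to a gentle contact.

```bash
cat >> h.py <<'E'
def fm(n=3):
    s=[]
    for i in range(n): s.append(fy()); robot.wait(.01)
    return float(np.mean(s))
def rock(seat,sgn,start,step=0.5,fine=0.25,lim=3.2,maxd=54,z=55):
    d=start;robot.servo_line(bp(-62,seat+sgn*d,z),max_speed=80);robot.wait(.05)
    b=fm(5);f=0;log=[]
    while d<maxd:
        d+= step if f<1.0 else fine
        robot.servo_line(bp(-62,seat+sgn*d,z),max_speed=20)
        f=-sgn*(fm()-b); a=sgn*((robot.current_tcp_pos()-C)@BY-seat)
        log.append((round(d,2),round(float(a),2),round(f,2)))
        if f>lim: break
    robot.wait(.1); log.append(round(-sgn*(fm()-b),2))
    print(round(b,2),log,round(robot.current_time_s(),2));return log[-2]
E
python3 - <<'E'
from h import *
rock(0,1,34.5)
E
```

```text
0.07 [(35.0, 34.98, 0.16), (35.5, 35.49, 0.25), (36.0, 36.04, 0.03), (36.5, 36.5, 0.66), (37.0, 37.02, -0.13), (37.5, 37.32, 0.51), (38.0, 37.89, 1.73), (38.25, 38.22, 1.95), (38.5, 38.52, 1.3), (38.75, 38.77, 1.17), (39.0, 38.99, 1.91), (39.25, 39.17, 2.49), (39.5, 39.29, 3.76), 4.11] 10.96
```

Run:
```python
from h import *
rock(0,-1,36,step=.75,fine=.4)
```

```text
0.03 [(36.75, 36.54, 0.29), (37.5, 37.46, 0.0), (38.25, 38.14, 1.19), (38.65, 38.51, 1.29), (39.05, 39.0, 1.94), (39.45, 39.47, 1.34), (39.85, 39.9, 1.27), (40.25, 40.32, 1.24), (40.65, 40.73, 1.03), (41.05, 41.11, 0.6), (41.8, 41.59, 3.02), (42.2, 41.92, 3.8), 4.58] 15.57
```

Middle: 39.3 + 41.9 − 75.3 gives about 5.9 mm of travel, so this unit is sound. Next is the left seat.

Run:
```python
from h import *
robot.servo_line(bp(-62,0,55),max_speed=120)
robot.servo_line(bp(-62,0,105),max_speed=150)
robot.servo_line(bp(-62,125,105),max_speed=200)
robot.servo_line(bp(-62,125,55),max_speed=120)
print(robot.current_time_s())
a=rock(125,1,36.5,step=.75,fine=.5)
if a[2]<6: b=rock(125,-1,36.5,step=.75,fine=.5); print(a[1]+b[1]-75.3)
```

```text
17.8917
0.04 [(37.25, 36.97, -0.26), (38.0, 37.95, -0.01), (38.75, 38.82, 0.07), (39.5, 39.53, 0.19), (40.25, 40.31, 0.56), (41.0, 41.05, 0.18), (41.75, 41.8, -0.22), (42.5, 42.57, 0.01), (43.25, 43.3, 0.03), (44.0, 43.8, 1.27), (44.5, 44.39, 2.4), (45.0, 45.02, 1.74), (45.5, 45.55, 1.73), (46.0, 45.85, 3.05), (46.5, 46.1, 4.45), 4.52] 22.84
0.25 [(37.25, 37.07, -0.15), (38.0, 37.97, 0.38), (38.75, 38.84, -0.38), (39.5, 39.55, -0.44), (40.25, 40.32, -0.38), (41.0, 41.05, 0.23), (41.75, 41.79, -0.84), (42.5, 42.56, -0.04), (43.25, 43.32, -0.1), (44.0, 44.01, -0.0), (44.75, 44.6, 0.79), (45.5, 45.45, 0.96), (46.25, 46.29, 1.75), (46.75, 46.79, 1.79), (47.25, 47.26, 1.01), (47.75, 47.75, 1.72), (48.25, 47.98, 3.1), (48.75, 48.43, 4.8), 4.75] 29.2
19.230000000000004
```

The left unit's pin travels 19.2 mm, against 5.9 mm on the middle one, so the left unit is the worn one and it has now been rocked left then right. The two-sided stops also show the true centre line sits about 1.2 mm toward −y. I'll grip the post and lift a little.

Run:
```python
from h import *
y=125-1.2
robot.servo_line(bp(-62,y,55),max_speed=120)
robot.servo_line(bp(-62,y,115),max_speed=150)
robot.servo_line(bp(0,y,115),max_speed=150)
robot.servo_line(bp(0,y,54.5),max_speed=100)
robot.close_gripper(60)
print(robot.current_time_s(),robot.current_gripper_width(),robot.current_force())
robot.servo_line(bp(0,y,75),max_speed=50)
robot.wait(.1);print(robot.current_time_s(),robot.current_gripper_width(),robot.current_force())
robot.servo_line(bp(0,y,195),max_speed=150)
robot.wait(.1)
print(robot.current_time_s(),robot.current_gripper_width(),robot.current_force())
cv2.imwrite("pics/side3.png",robot.read_camera("side"));cv2.imwrite("pics/top3.png",robot.read_camera("top"))
```

```text
32.2083 24.479383980678474 [-1.71333129 -3.47278137  3.69885042]
32.8667 24.3188317212424 [-0.36116519 -0.16642184 -7.72266971]
33.9167 24.35323846839124 [-0.18458315 -0.59407222 -7.74931095]
```

View pics/side3.png

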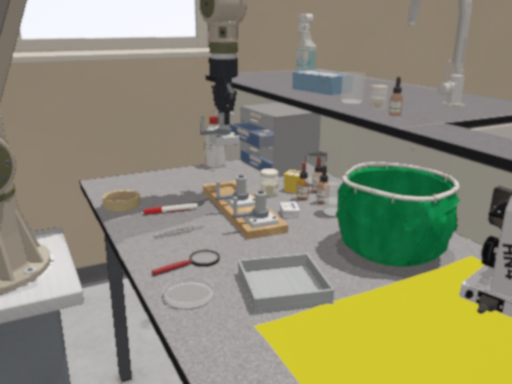

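The unit is lifted: the wrist reads 7.7 N, about 0.79 kg. The side view shows it hanging from the gripper at about (224,130) px and the two other units still in their seats. Before the carry, I'll cross-check the tray position in the side view.

Run:
```python
from h import *
c=robot.calibration("side");y=-.257;o=np.array([476.8,-310.2,30])
for a,b in[(70,70),(70,-70),(-70,-70),(-70,70)]:
    print(proj(c,o+a*np.array([np.cos(y),np.sin(y),0])+b*np.array([-np.sin(y),np.cos(y),0])).round(0))
im=cv2.imread("pics/side3.png");cv2.imwrite("pics/s3c.png",cv2.resize(im[240:320,225:345],None,fx=6,fy=6))
```

```text
[307. 251.]
[332. 288.]
[252. 297.]
[237. 258.]
```

View pics/s3c.png

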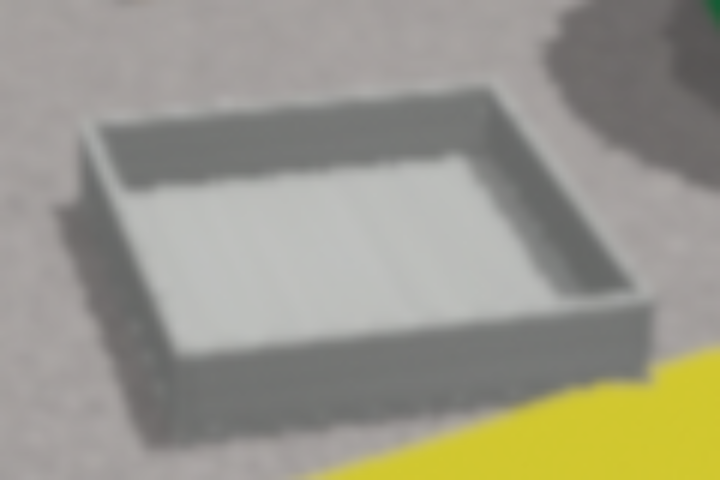

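The predicted rim corners (307,251), (332,288), (252,297) and (237,258) agree with the observed (307,255), (333,289), (255,299) and (239,260) to within about 2–4 px, which is good enough. I'll carry and place with a 12 mm offset away from the arm side, so the arm end stays inside the wall.

Run:
```python
from h import *
y=-.257;tx=np.array([np.cos(y),np.sin(y),0]);o=np.array([475.5,-311,0])+12*tx
P=lambda z:o+np.array([0,0,z])
robot.servo_line(P(190),R(y),max_speed=180)
robot.wait(.1);print(robot.current_time_s(),robot.current_gripper_width(),robot.current_force())
robot.servo_line(P(95),max_speed=120);robot.wait(.1)
cv2.imwrite("pics/side4.png",robot.read_camera("side"))
robot.servo_line(P(57),max_speed=60);robot.wait(.1)
f0=robot.current_force()[2];print(f0,robot.current_tcp_pos(),robot.current_time_s())
z=56
while z>47:
    robot.servo_line(P(z),max_speed=20);robot.wait(.02);f=robot.current_force()[2]
    print(z,round(f,2))
    if f-f0>5:break
    z-=1
print(robot.current_time_s())
cv2.imwrite("pics/side5.png",robot.read_camera("side"))
```

```text
37.125 24.938240385370726 [-0.4216551   0.09010932 -7.91715786]
-7.089854505214728 [ 487.49207618 -314.40574458   57.51079802] 39.1
56 -7.76
55 -8.55
54 -7.41
53 -7.73
52 -7.86
51 -7.42
50 3.36
40.9667
```

View pics/side5.png

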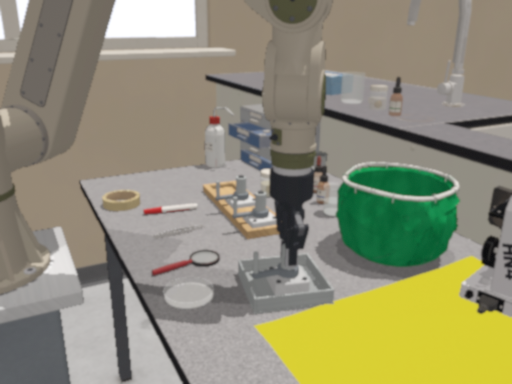

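Contact came at z=50, where 50.5 was expected. The picture shows the base standing inside the tray at about (290,275) px, with the pin at (256,258). I'll release and retreat.

Run:
```python
from h import *
robot.open_gripper();p=robot.current_tcp_pos();print(robot.current_time_s(),robot.current_force())
robot.servo_line(p+[0,0,60],max_speed=100)
robot.servo_line(p+[0,0,160],max_speed=150)
robot.move_to([380,-60,300],R(0))
robot.wait(.2);print(robot.current_time_s(),robot.current_gripper_width(),robot.current_force())
cv2.imwrite("pics/side6.png",robot.read_camera("side"))
im=robot.read_camera("top");cv2.imwrite("pics/top6.png",cv2.resize(im[160:260,150:390],None,fx=3.3,fy=3.3,interpolation=cv2.INTER_CUBIC))
im=cv2.imread("pics/side6.png");cv2.imwrite("pics/s6c.png",cv2.resize(im[165:315,190:345],None,fx=4,fy=4,interpolation=cv2.INTER_CUBIC))
```

```text
41.6333 [0.37304967 0.60536787 0.14687381]
44.5167 85.49425830710811 [ 0.36430109 -0.25186438 -0.60658356]
```

View pics/s6c.png

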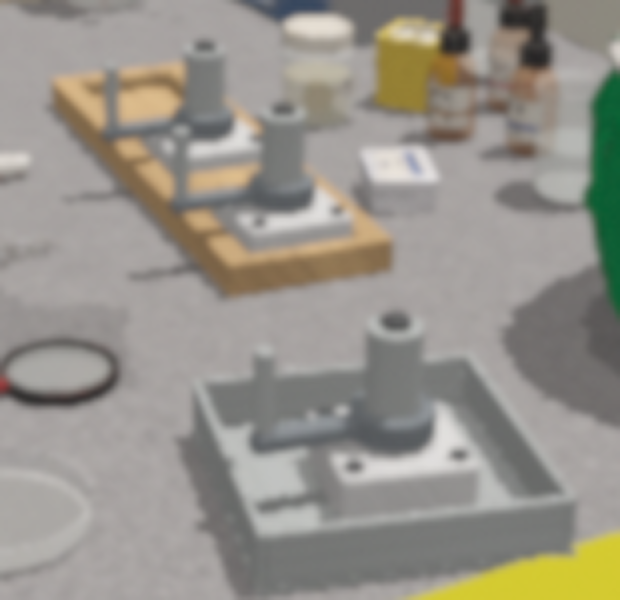

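View pics/top6.png

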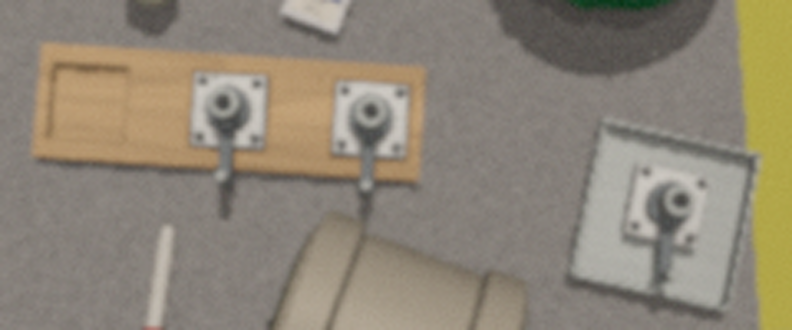

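The worn unit stands flat in the tray (base at about (664,207) in the crop), the left seat is empty and the other two units are in their seats. The arm is clear, so I'm handing in.

```bash
python3 -c "
from workcell import robot
robot.close_job();print(robot.current_time_s())"
```

```text
the job is handed in; nothing more can be done
the job is handed in; nothing more can be done
```

The worn unit was the one in the left seat. I lifted it out, stood it in the steel tray, and handed the job in with the clock at about 44.5 s of the 64 s allowed.

- **Finding it:** I rocked two units left then right. The middle pin travelled about 5.9 mm, which is sound. The left pin travelled about 19.2 mm, which is the worn one, though slightly above the stated 16–19 mm. The right unit was not rocked or touched; I took it as sound because only one unit is worn.
- **Forces:** The highest load I read at a pin was about 4.8 N, against the 10 N limit.
- **Placing:** I gripped the worn unit by its post. It weighed about 0.79 kg and touched down in the tray at the expected height.
- **Last checks:** The final side and top pictures show it upright and flat, roughly 12 mm from the tray's centre on purpose, so its arm end stays inside the wall. The other two units are in their seats and look unmoved. The arm was clear and the wrist force was near zero.
- **Disagreements:** The board's centre line was about 1.2 mm off my camera estimate, found by touch and corrected for before gripping. The tray's rim corners were up to about 4 pixels apart between the two camera views, well inside the tolerance.

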